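# Turn a freshly sealed mounting block over with a trowel

## Robot

A 6-joint arm with a two-finger parallel gripper is mounted at the origin on the work surface. World frame = base frame: x ahead of the robot, y to its left, z up, the work surface at z = 0. Lengths are in mm, angles in rad, forces in N, time in s.
With the tool pointing down it reaches from about 350 to 875 mm from the base axis. Payload 4.2 kg.
Tool frame: the origin (TCP) lies at the very end of the fingers, on their centre line; the grasp point (between the pads) lies 19 mm behind it; x points along the fingers, z is the direction in which the jaws open and shut, and the axes are right-handed (so a half turn about x gives the same grasp; the last joint's range is limited). The gripper opens to 85 mm and grips with 20 to 120 N. Pads are 22 mm wide; open, the fingers measure 114 mm over their backs; the gripper's body (76 mm by 85 mm) begins 54 mm behind the grasp point. The pads swing forward as they close: fully open they stand 13 mm farther back than shut.
Start: joints at [-0.928, 0.385, 0.008, 0, -1.194, -0.259], TCP at [234.043, -579.503, 231.312] pointing down, gripper open.
Joint ranges: [-3.14, 3.14], [-1.21, 2.06], [-1.07, 1.41], [-3.16, 2.05], [-2.99, -0.16], [-3.1, 3.1]. Speed limits (rad/s): [2.79, 2.79, 3.14, 3.14, 3.14, 3.14].

## Interface

Orientations are given as a unit quaternion [w, x, y, z].
In Python, from bench import arm, imaging, workorder gives the robot as it stands.
- The arm moves only by the tool servo_tool, never from a script. Its argument "steps" is a list that holds one entry, the list of rows, each a list of 7 numbers: the shift along the world's x, y, z normalised to -1 to 1, where 1 is 0.06 m, then the turn, a rotation vector about the world's x, y, z normalised to -1 to 1, where 1 is 6 degrees, then the opening, from 0 (shut) to 1 (fully open). A call has 1 to 8 rows; each row shifts and turns the commanded pose from where the row before left it; what a row does not reach is not made up. A row lasts 1/8 s, in which the tool goes at most 62.5 mm and 10.7 degrees, less where a joint would pass 70% of its speed; a pose out of reach is approached as far as the arm can. A call with a number of a shift or a turn outside -1 to 1 is refused whole. A call with a gripper value outside its range is refused whole. The fingers move at their own pace and stop on an object; "squeeze" is the grip in N (left out, the last holds). Time passes only in rows, so rows that do not move let the fingers close. It gives the time, the measured TCP pose, the force and the opening at its end, in the units of the state.
- arm.read_state(): the state, without advancing time (a new reading comes with each control period).
- imaging.grab_frame(name): name is "scene" or "top"; returns the picture (384x512x3 uint8, red, green, blue); there is no depth.
- imaging.camera_model(name): a dict with "camera_matrix" (3x3 intrinsics, pixels), "dist" ([k1, k2, p1, p2, k3] as OpenCV has them; the pictures are not rectified), "pose" (4x4, takes a point from camera to world coordinates). Camera axes: x right, y down, z forward; pixel columns grow to the right and rows downward; lengths in mm; the calibration is good to about 2 mm. A picture is of the moment at which its call begins. camera_model takes no time and is no camera call.
- workorder.job_done(): hands the job in, once; it reports no verdict.
The state is a dict: "time": time; "joint_pos": joint angles; "joint_vel": joint speeds; "joint_efforts": joint torques, N m; "tcp_pos": TCP position; "ee_rot": TCP orientation; "contact_force": force on the tool from outside, world axes, zero at the start; "ft_torque": the same for the moment, N m; "width": finger opening in mm.
Only numpy, scipy, OpenCV 4.12 (cv2) and the standard library are available. Lean on these libraries where they do the work, as an engineer would, in place of code of your own. Each camera call takes 0.05 s, during which the arm holds its last target. There are 200 camera calls.

## Task

The square hardwood mounting block lies face down on the finishing board, and its pale sealed back is still soft: pick up the yellow-handled trowel, slide the tip of its blade along the board under the block's edge on the side away from the blue pad, and tilt the block up and over the pad's edge until it lies flat on the pad with its bevelled face up. Move it with the blade alone, the robot itself must not touch it, and work by feel, for the blade is bent and its tip is not exactly where it looks: it must never bear on the block or on the board with more than 7 N. Then lay the trowel back in its forked rest the way it was and let go; leave the tin, brush, sanding block and tape as they are.

Things in the scene. Friction and masses are not known exactly. Their poses are not given: they have to be found in the camera images.
- pad_edge (a point): Middle of the blue pad's edge on the finishing board, at the level of the bare plywood, which is 14 to 24 mm above the bench. Axes: z up, +y across the pad, -y across the bare plywood. The silicone pad, 8 mm thick, covers y from 0 to +130 mm and x from -70 to +70 mm. Its upright edge, 8 mm high, is the stop that the block's far side is pushed against and then tipped over.
- block_center (a point): Centre of the loose square hardwood block, 84 x 84 x 12 mm, half-way through its thickness. Axes along its sides; z points out of its flat pale sealed back, up at the start. It lies on the bare plywood, 2 to 14 mm short of the pad's edge, its sides within 0.1 rad of the board's. Turned over the pad's edge it rests on the pad with z down, overhanging that edge by some 8 mm.
- trowel_grip (a point): Grip point of the loose trowel, 140 g: in the yellow handle, a bar 20 mm wide, 26 mm high and 127 mm long that runs from 75 mm behind this point to 52 mm ahead. Axes: x towards the blade's tip, z up. At the start the handle lies level in the forks of its rest. Its blade, parallel to the handle but for a bend, is 42 mm below this point at its underside; its tip is 128 mm ahead.
- rest: Forked wooden rest for the trowel, fixed on the bench to the right or left of the board; origin at the middle of its underside, base 130 x 56 x 12 mm. Two forks, 10 mm thick, stand 50 mm before and behind the middle along its x; their notches are 30 mm wide, open upwards, 62 mm above the bench and 16 mm deep. The handle lies in both, tip towards +x, grip point 10 mm ahead of the middle.
- tin_center (a point): Centre of a closed varnish tin, 75 mm across and 65 mm tall, standing on the other side of the board from the rest. Not to be moved.
- brush_center (a point): Middle of a flat paint brush 210 mm long lying beyond the board. Not to be moved.
- sander_center (a point): Centre of a cork sanding block 45 x 100 x 32 mm beyond the board. Not to be moved.
- tape_center (a point): Centre of a roll of masking tape, 100 mm across and 24 mm high, beyond the board. Not to be moved.
- block: The same block, 60 to 100 g: origin at the middle of its dark red-brown front, which is underneath at the start; same axes. The front has a bevel all round, 7 mm wide and 4 mm high: each side's lower rim stands 4 mm above the plywood, and the flat of the front begins 7 mm further in. Above the bevel the sides are upright, 8 mm.
- trowel: The same trowel: origin 10 mm ahead of the grip point and 42 mm below it; same axes. The blade is a stiff steel plate 68 mm long, 40 mm wide, 1.5 mm thick on a cranked neck. From use it is bent at the neck, 71 mm behind the tip, by up to 7 degrees up or down, differently each time, so that the tip stands up to 9 mm higher or lower than if straight; it stays so.
- board: The finishing board with its pad, fixed to the bench, painted grey: origin 24 mm below the point pad_edge, same axes. Plywood, 150 mm (x) by 335 mm (y), from y = -190 to y = +145 mm; bare plywood from y = -190 to 0. Board, pad and blade are hard and do not give: a blade pressed on by a millimetre too far already bears with several newtons.
Not all that is in view belongs to the job. Of the things shaped like the rest, the wooden one is meant. Of the things that look like the trowel, the smaller one is meant.

How it is judged:
By the outcome, as a careful person would: the job done as asked, in the order asked, and still so for the second after the job is handed in, with the robot touching nothing.
It also fails if it takes over 72 s, if anything falls off the work surface, if the arm or the gripper's body presses on something with over 40 N, if the wrist force passes 120 N, or if a joint passes its speed limit or range.

## Working session

There is one attempt and no reset: what is moved stays moved. The work goes in short steps, Python scripts to look and compute and a tool call to move; the robot and the scene stay as the last step left them, time stands still between calls to the robot, and variables do not carry over. Pictures are saved under pics/ and viewed, about 8 in all and at most 12, crops included, and the job is handed in when it is done.

Besides the shell and the picture viewer there is one more tool, called after ">>>" as a command line: name --argument value ..., lists and objects as JSON in quotes. servo_tool: Moves the arm, as the interface text tells. Its arguments: {"type":"object","properties":{"steps":{"type":"array","items":{"type":"array","items":{"type":"array","items":{"type":"number"}}}},"squeeze":{"type":"number"}},"required":["steps"]}

```bash
ls; mkdir -p pics; python3 - <<'E'
from bench import arm, imaging
import cv2, numpy as np
for n in("scene","top"):
    f=imaging.grab_frame(n); cv2.imwrite(f"pics/{n}0.png",f[:,:,::-1])
    c=imaging.camera_model(n); print(n,np.round(c["camera_matrix"],1).tolist(),c["dist"],np.round(c["pose"],3).tolist())
print(arm.read_state())
a=[cv2.imread(f"pics/{n}0.png") for n in("scene","top")]
E
```

```text
pics
scene [[402.3, 0.0, 255.3], [0.0, 402.3, 187.5], [0.0, 0.0, 1.0]] [-0.13558659  0.          0.          0.          0.        ] [[0.227, 0.811, -0.54, 1112.193], [0.974, -0.184, 0.132, -219.19], [0.008, -0.556, -0.831, 1027.8], [0.0, 0.0, 0.0, 1.0]]
top [[472.7, 0.0, 257.7], [0.0, 472.7, 188.6], [0.0, 0.0, 1.0]] [-0.19396945  0.          0.          0.          0.        ] [[-0.077, -0.976, 0.203, 164.032], [-0.997, 0.076, -0.014, -61.129], [-0.002, -0.204, -0.979, 1628.419], [0.0, 0.0, 0.0, 1.0]]
{'time': 0.1, 'joint_pos': array([-9.28415421e-01,  3.85493511e-01,  6.76594075e-03, -4.27311150e-04,
       -1.19401601e+00, -2.58612491e-01]), 'joint_vel': array([ 0.00195146, -0.00189765,  0.00318964,  0.00249213,  0.00042315,
       -0.00180667]), 'joint_efforts': array([-1.83586312e-04, -3.93319988e+01,  1.88929778e+01,  4.19789627e+00,
       -2.57624517e-03,  8.52646753e-07]), 'tcp_pos': array([ 233.83590705, -579.04434691,  230.32510997]), 'ee_rot': array([ 0.39587379, -0.58554224,  0.39515598,  0.58675035]), 'contact_force': array([-0.40818214,  1.13995334, -0.46760582]), 'ft_torque': array([ 0.00715022, -0.01316067,  0.00362883]), 'width': 85.31846660912085}
```

View pics/scene0.png

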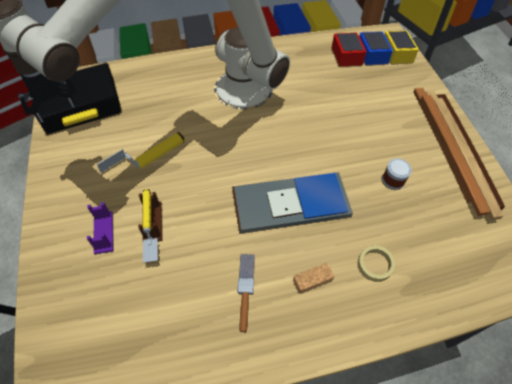

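View pics/top0.png

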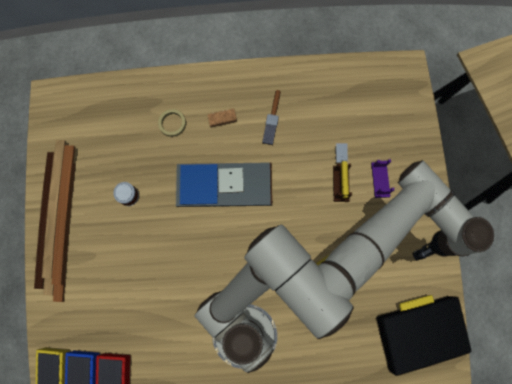

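The scene picture shows the trowel in the wooden rest at (149,225). Lookalikes are a bigger loose trowel at (145,155), a yellow item on the black box at (80,117) and a purple rest at (101,230). The block is at (285,202) with the blue pad to its right. In the top picture the trowel is at (343,175), the block at (231,180) and the pad at (198,184).

I choose the trowel in the wooden rest and will check it in a close crop.

```bash
cat > h.py <<'E'
import cv2, numpy as np
from bench import arm, imaging
def cam(n):
    c=imaging.camera_model(n); return np.array(c["camera_matrix"]),np.array(c["dist"]),np.array(c["pose"])
def ray(n,uv):
    K,d,P=cam(n); p=cv2.undistortPoints(np.array(uv,float).reshape(-1,1,2),K,d)[:,0]
    v=np.c_[p,np.ones(len(p))]@P[:3,:3].T
    return P[:3,3],v/np.linalg.norm(v,axis=1)[:,None]
def onplane(n,uv,z):
    o,v=ray(n,uv); return o+v*((z-o[2])/v[:,2])[:,None]
def tri(us,ut):
    o1,v1=ray("scene",us);o2,v2=ray("top",ut);out=[]
    for a,b in zip(v1,v2):
        s=np.linalg.lstsq(np.c_[a,-b],o2-o1,rcond=None)[0]
        p,q=o1+a*s[0],o2+b*s[1]; out.append([*((p+q)/2),np.linalg.norm(p-q)])
    return np.array(out)
def proj(n,X):
    K,d,P=cam(n); R=P[:3,:3].T
    return cv2.projectPoints(np.array(X,float).reshape(-1,3),cv2.Rodrigues(R)[0],-R@P[:3,3],K,d)[0][:,0]
E
python3 - <<'E'
import cv2, numpy as np
s=cv2.imread("pics/scene0.png");t=cv2.imread("pics/top0.png")
def c(im,x,y,w,h,k): return cv2.resize(im[y:y+h,x:x+w],None,fx=k,fy=k,interpolation=cv2.INTER_CUBIC)
o=np.zeros((600,800,3),np.uint8)
o[:300,:300]=c(s,100,180,100,100,3); 
o[:300,300:500]=0
o[300:600,:300]=c(t,300,130,100,100,3)
o[:280,310:310+480]=c(s,225,165,160,93,3)[:280,:480] if 0 else cv2.resize(s[165:258-1,225:385],(480,280),interpolation=cv2.INTER_CUBIC)
o[300:600,310:310+480]=cv2.resize(t[140:240,130:290],(480,300),interpolation=cv2.INTER_CUBIC)
cv2.imwrite("pics/crop1.png",o)
E
```

```text
(no output)
```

View pics/crop1.png

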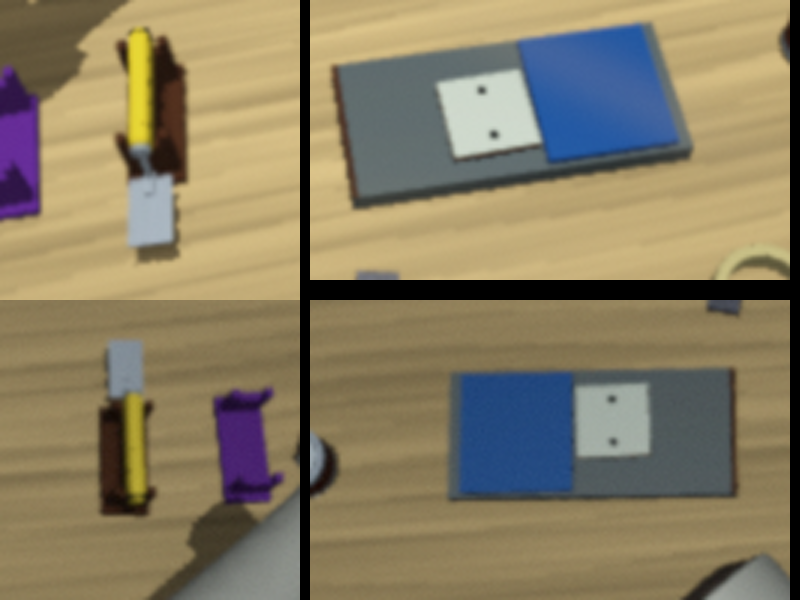

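The crop confirms the trowel in the dark wooden rest, with the blade pointing away from the robot (down in scene, up in top). The purple rest beside it is a decoy. Next I measure the poses.

```bash
python3 - <<'E'
from h import *
np.set_printoptions(precision=1,suppress=True)
M={}
for n in("scene","top"):
    im=cv2.imread(f"pics/{n}0.png"); k=4
    hs=cv2.cvtColor(cv2.resize(im,None,fx=k,fy=k,interpolation=cv2.INTER_CUBIC),cv2.COLOR_BGR2HSV)
    roi={"scene":dict(y=(130,185,165,250),b=(290,170,360,225),w=(262,180,310,222)),"top":dict(y=(330,155,355,205),b=(170,155,225,212),w=(214,160,250,200))}[n]
    rng=dict(y=((20,130,90),(35,255,255)),b=((100,140,60),(125,255,255)),w=((0,0,150),(180,60,255)))
    for q,(x0,y0,x1,y1) in roi.items():
        m=cv2.inRange(hs,*rng[q]); z=np.zeros_like(m); z[y0*k:y1*k,x0*k:x1*k]=m[y0*k:y1*k,x0*k:x1*k]
        z=cv2.morphologyEx(z,cv2.MORPH_CLOSE,np.ones((9,9)))
        c=max(cv2.findContours(z,0,2)[0],key=cv2.contourArea)
        h=cv2.convexHull(c); ap=cv2.approxPolyN(h,4)[0] if q!="y" else cv2.boxPoints(cv2.minAreaRect(c))
        M[n,q]=(np.array(ap,float)+.5)/k-.5; print(n,q,cv2.contourArea(c)/k/k,M[n,q].tolist())
def order(p): # by world xy on plane
    c=p[:,:2].mean(0); return np.argsort(np.arctan2(p[:,1]-c[1],p[:,0]-c[0]))
for q,z in(("y",60),("b",28),("w",30)):
    ws,wt=[onplane(n,M[n,q],z) for n in("scene","top")]
    i,j=order(ws),order(wt)
    # match start
    best=min(range(4),key=lambda r:np.linalg.norm(ws[i]-wt[np.roll(j,r)]))
    j=np.roll(j,best); print(q); print(np.c_[ws[i][:,:2],wt[j][:,:2],tri(M["scene",q][i],M["top",q][j])])
E
```

```text
scene y 317.0 [[140.77354431152344, 228.08859252929688], [141.6732635498047, 188.5010986328125], [151.26490783691406, 188.71908569335938], [150.3651885986328, 228.30657958984375]]
scene b 1665.09375 [[347.125, 211.875], [304.125, 218.125], [294.125, 178.875], [334.875, 172.625]]
scene w 718.28125 [[301.875, 211.125], [272.625, 216.375], [266.375, 191.375], [294.375, 186.875]]
top y 217.34375 [[340.9712829589844, 161.18568420410156], [347.8954162597656, 160.9315948486328], [349.2106018066406, 196.7709503173828], [342.2864685058594, 197.02503967285156]]
top b 1414.9375 [[216.875, 203.125], [179.625, 203.875], [180.375, 164.625], [216.625, 164.125]]
top w 512.90625 [[243.125, 191.125], [218.875, 191.125], [218.875, 168.875], [241.375, 167.625]]
y
[[ 414.  -388.8  437.  -391.7  432.5 -385.2   85.9    1.9]
 [ 544.6 -401.1  562.7 -402.   557.2 -397.2   81.5    0.2]
 [ 551.  -375.1  563.5 -377.7  559.7 -373.6   75.2    1.9]
 [ 421.1 -361.2  438.  -367.8  434.6 -361.1   79.7    5.6]]
b
[[458.5  62.1 456.   60.  456.8  61.5  25.6   2.6]
 [596.4  52.  594.5  52.7 595.1  52.8  25.5   0.2]
 [604.9 180.3 602.9 180.4 603.6 181.   25.7   0.5]
 [463.7 192.1 463.2 189.1 463.6 190.5  28.2   3. ]]
w
[[485.1 -31.6 490.6 -33.2 489.3 -33.1  36.7   0.5]
 [571.7 -34.7 574.5 -33.  573.5 -34.1  32.9   2.3]
 [573.8  51.8 576.2  45.7 575.8  47.9  34.6   5.3]
 [488.1  54.1 497.1  50.4 495.   50.3  41.2   1.4]]
```

```bash
python3 - <<'E'
from h import *
from scipy.spatial.transform import Rotation as R
np.set_printoptions(precision=2,suppress=True)
s=arm.read_state(); q=s["ee_rot"]; r=R.from_quat([*q[1:],q[0]]); print(r.as_matrix())
z=r.as_matrix()[:,2]; print("jaw yaw deg",np.degrees(np.arctan2(z[1],z[0])))
# handle centreline, top face z 72: midlines from masks; blade mask corners
for n,roi in(("scene",(138,228,165,268)),("top",(332,140,352,164))):
    im=cv2.resize(cv2.imread(f"pics/{n}0.png"),None,fx=4,fy=4,interpolation=cv2.INTER_CUBIC); hs=cv2.cvtColor(im,cv2.COLOR_BGR2HSV)
    x0,y0,x1,y1=[4*v for v in roi]; m=np.zeros(hs.shape[:2],np.uint8)
    m[y0:y1,x0:x1]=cv2.inRange(hs,(95,15,110),(130,120,255))[y0:y1,x0:x1]
    c=max(cv2.findContours(m,0,2)[0],key=cv2.contourArea); rr=cv2.minAreaRect(c); b=(cv2.boxPoints(rr)+.5)/4-.5
    print(n,"blade",cv2.contourArea(c)/16,b.tolist()); print(onplane(n,b,17)[:,:2])
    # expected projections for check
    g=np.array([507,-380,59]);d=np.array([np.cos(-.09),np.sin(-.09),0]);l=np.array([-d[1],d[0],0])
    print(proj(n,[g-75*d+13*np.array([0,0,1]),g+52*d+[0,0,13],g+128*d-[0,0,42]+20*l,g+128*d-[0,0,42]-20*l]))
E
```

```text
[[-0.   -0.93 -0.37]
 [ 0.   -0.37  0.93]
 [-1.    0.    0.  ]]
jaw yaw deg 111.97927381928973
scene blade 280.875 [[143.125, 237.625], [156.625, 237.625], [156.625, 261.125], [143.125, 261.125]]
[[ 551.39 -404.97]
 [ 559.6  -367.26]
 [ 631.05 -374.53]
 [ 623.25 -411.03]]
[[146.56 190.37]
 [146.17 229.39]
 [157.9  262.66]
 [143.28 264.29]]
top blade 161.0 [[336.125, 143.875], [346.375, 143.875], [346.375, 161.625], [336.125, 161.625]]
[[ 639.53 -376.45]
 [ 636.9  -413.51]
 [ 571.47 -405.55]
 [ 574.17 -368.84]]
[[344.68 197.9 ]
 [343.72 161.47]
 [334.89 144.83]
 [345.95 145.04]]
```

>>> servo_tool --steps '[[[0.9, 0.65, -0.2, 0, 0, -0.92, 1], [0.9, 0.65, -0.4, 0, 0, -0.92, 1], [0.9, 0.65, -0.4, 0, 0, -0.92, 1], [0.9, 0.65, -0.4, 0, 0, -0.92, 1], [0.93, 0.66, -0.4, 0, 0, -0.93, 1], [0, 0, 0, 0, 0, 0, 1], [0, 0, 0, 0, 0, 0, 1]]]' --squeeze 120

```text
time: 0.98
tcp_pos: [475.0, -405.8, 135.5]
ee_rot: [0.524, -0.475, 0.524, 0.475]
contact_force: [-0.3, 0.6, 0.1]
width: 85.3
```

```bash
python3 - <<'E'
from h import *
s=arm.read_state(); print(s["time"],s["tcp_pos"],s["joint_pos"],s["contact_force"])
f=imaging.grab_frame("scene")[:,:,::-1]; g=imaging.grab_frame("top")[:,:,::-1]
o=np.hstack([cv2.resize(f[150:280,80:210],(400,400),interpolation=2),cv2.resize(g[120:230,300:410],(400,400),interpolation=2)])
cv2.imwrite("pics/c2.png",o)
E
```

```text
0.975 [ 474.95254009 -405.8275752   135.54839444] [-4.48339195e-01  4.63292160e-01 -1.21162061e-01  1.67043100e-04
 -9.87440166e-01 -1.22046149e+00] [-0.28971214  0.58561709  0.07046524]
```

View pics/c2.png

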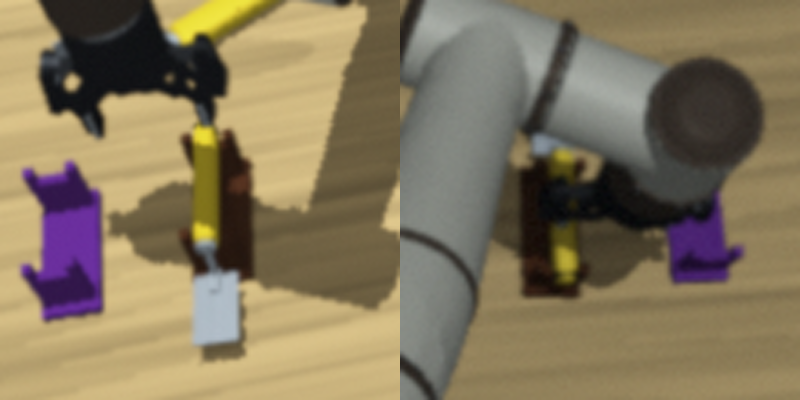

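The gripper is left of and behind the handle (scene crop: fingers at (95,130) and (205,115), handle at (205,185)). It undershot by the amount the readout shows, so I correct and descend.

>>> servo_tool --steps '[[[0.52, 0.38, 0, 0, 0, 0, 1], [0, 0, -0.4, 0, 0, 0, 1], [0, 0, -0.4, 0, 0, 0, 1], [0, 0, 0, 0, 0, 0, 1], [0, 0, 0, 0, 0, 0, 1]]]'

```text
time: 1.7
tcp_pos: [506.3, -384.4, 89.4]
ee_rot: [0.524, -0.475, 0.524, 0.474]
contact_force: [1.6, -0.3, 0.4]
width: 85.4
```

```bash
python3 - <<'E'
from h import *
f=imaging.grab_frame("scene")[:,:,::-1]; g=imaging.grab_frame("top")[:,:,::-1]
o=np.hstack([cv2.resize(f[170:270,100:200],(400,400),interpolation=2),cv2.resize(g[120:220,300:400],(400,400),interpolation=2)])
cv2.imwrite("pics/c3.png",o)
E
```

```text
(no output)
```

View pics/c3.png

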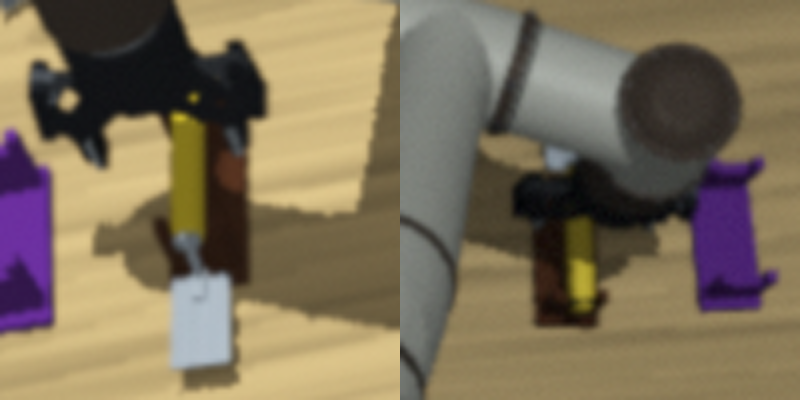

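The fingers straddle the handle (scene crop: fingers at (97,150) and (235,140), handle at (190,150)). Going down and closing.

>>> servo_tool --steps '[[[0, 0, -0.4, 0, 0, 0, 1], [0, 0, -0.4, 0, 0, 0, 1], [0, 0, 0, 0, 0, 0, 0], [0, 0, 0, 0, 0, 0, 0], [0, 0, 0, 0, 0, 0, 0], [0, 0, 0, 0, 0, 0, 0], [0, 0, 0, 0, 0, 0, 0], [0, 0, 0, 0, 0, 0, 0]]]'

```text
time: 2.8
tcp_pos: [506.9, -383.4, 41.5]
ee_rot: [0.524, -0.476, 0.524, 0.474]
contact_force: [-0.9, 2.3, 6.0]
width: 18.7
```

>>> servo_tool --steps '[[[0, 0, 0, 0, 0, 0, 0], [0, 0, 0, 0, 0, 0, 0]]]'

```text
time: 3.05
tcp_pos: [506.9, -383.4, 41.5]
ee_rot: [0.524, -0.475, 0.524, 0.474]
contact_force: [-0.7, 2.3, 5.2]
width: 18.2
```

>>> servo_tool --steps '[[[0, 0, 0.3, 0, 0, 0, 0], [0, 0, 0.5, 0, 0, 0, 0], [0, 0, 0.6, 0, 0, 0, 0], [0, 0, 0.6, 0, 0, 0, 0], [0, 0, 0, 0, 0, 0, 0], [0, 0, 0, 0, 0, 0, 0]]]'

```text
time: 3.8
tcp_pos: [505.5, -382.9, 159.5]
ee_rot: [0.524, -0.474, 0.524, 0.475]
contact_force: [-0.6, -0.9, -1.1]
width: 18.4
```

```bash
python3 - <<'E'
from h import *
f=imaging.grab_frame("scene")[:,:,::-1]; g=imaging.grab_frame("top")[:,:,::-1]
for i in range(4): s=arm.read_state(); print(s["contact_force"],s["ft_torque"],s["width"])
o=np.hstack([cv2.resize(f[150:280,80:210],(400,400),interpolation=2),cv2.resize(g[100:210,300:410],(400,400),interpolation=2)])
cv2.imwrite("pics/c4.png",o)
E
```

```text
[-0.6304676  -0.2016082  -2.00553746] [0.02805513 0.03751574 0.01319556] 19.011075640186707
[-0.6304676  -0.2016082  -2.00553746] [0.02805513 0.03751574 0.01319556] 19.011075640186707
[-0.6304676  -0.2016082  -2.00553746] [0.02805513 0.03751574 0.01319556] 19.011075640186707
[-0.6304676  -0.2016082  -2.00553746] [0.02805513 0.03751574 0.01319556] 19.011075640186707
```

View pics/c4.png

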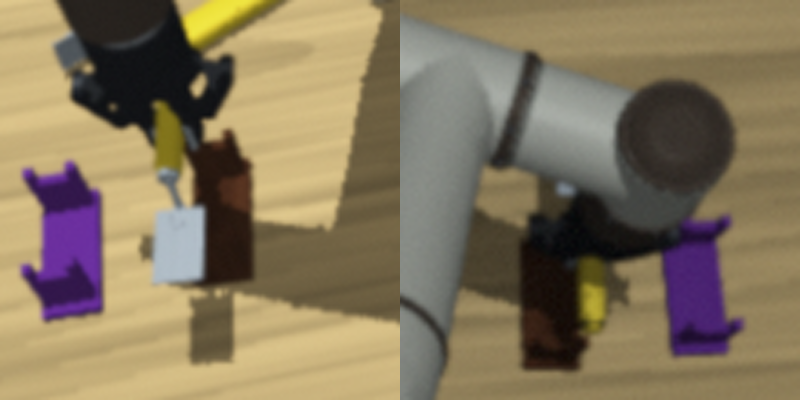

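Lifted: in the scene crop the trowel hangs level from the gripper with its blade at (180,245), and the wooden rest at (225,220) is empty. Next I turn it to face the block.

>>> servo_tool --steps '[[[0.02, 0.22, 0, 0, 0, 0.96, 0], [0.02, 0.22, 0, 0, 0, 0.96, 0], [0.02, 0.22, 0, 0, 0, 0.96, 0], [0.02, 0.22, 0, 0, 0, 0.96, 0], [0.02, 0.22, 0, 0, 0, 0.96, 0], [0.02, 0.22, 0, 0, 0, 0.96, 0], [0.02, 0.22, 0, 0, 0, 0.96, 0], [0.02, 0.22, 0, 0, 0, 0.96, 0]]]'

```text
time: 4.9
tcp_pos: [515.2, -277.0, 158.5]
ee_rot: [0.295, -0.641, 0.296, 0.643]
contact_force: [-0.2, 0.5, -1.3]
width: 18.6
```

>>> servo_tool --steps '[[[0.02, 0.22, 0, 0, 0, 0.96, 0], [0.02, 0.22, 0, 0, 0, 0.96, 0], [0.02, 0.22, 0, 0, 0, 0.96, 0], [0.02, 0.22, -0.1, 0, 0, 0.96, 0], [0.02, 0.22, -0.2, 0, 0, 0.96, 0], [0.02, 0.22, -0.2, 0, 0, 0.96, 0], [0.02, 0.2, -0.2, 0, 0, 0.96, 0], [0.02, 0.2, -0.2, 0, 0, 0.95, 0]]]'

```text
time: 5.9
tcp_pos: [524.7, -174.0, 104.4]
ee_rot: [0.021, -0.706, 0.021, 0.708]
contact_force: [-0.4, 0.3, -0.7]
width: 18.8
```

>>> servo_tool --steps '[[[0, 0, 0, -0.83, 0.05, 0, 0], [0, 0, 0, -0.83, 0.05, 0, 0], [0, 0, 0, 0, 0, 0, 0], [0, 0, 0, 0, 0, 0, 0]]]'

```text
time: 6.4
tcp_pos: [525.3, -174.5, 105.5]
ee_rot: [-0.039, -0.702, 0.083, 0.706]
contact_force: [-0.4, 0.8, -0.7]
width: 18.6
```

```bash
cat >> h.py <<'E'
from scipy.spatial.transform import Rotation as R
def st():
    s=arm.read_state(); q=s["ee_rot"]; m=R.from_quat([*q[1:],q[0]]).as_matrix()
    # trowel: up=-tool x, fwd = horizontal-ish: lateral = jaw z ; fwd = tool y sign
    return s,m
E
python3 - <<'E'
from h import *
np.set_printoptions(precision=3,suppress=True)
s,m=st(); print(s["time"],s["tcp_pos"],s["contact_force"],s["joint_pos"],s["width"]); print(m)
f=imaging.grab_frame("scene")[:,:,::-1]; g=imaging.grab_frame("top")[:,:,::-1]
cv2.imwrite("pics/f5s.png",f);cv2.imwrite("pics/f5t.png",g)
o=np.hstack([cv2.resize(f[150:270,200:320],(400,400),interpolation=2),cv2.resize(g[140:230,215:305],(400,400),interpolation=2)])
cv2.imwrite("pics/c5.png",o)
E
```

```text
6.4 [ 525.25  -174.466  105.482] [-0.396  0.791 -0.735] [ 0.06   0.378 -0.458  0.248 -0.772 -0.304] 18.575464981688974
[[-0.011 -0.062 -0.998]
 [-0.172 -0.983  0.063]
 [-0.985  0.172  0.001]]
```

View pics/c5.png

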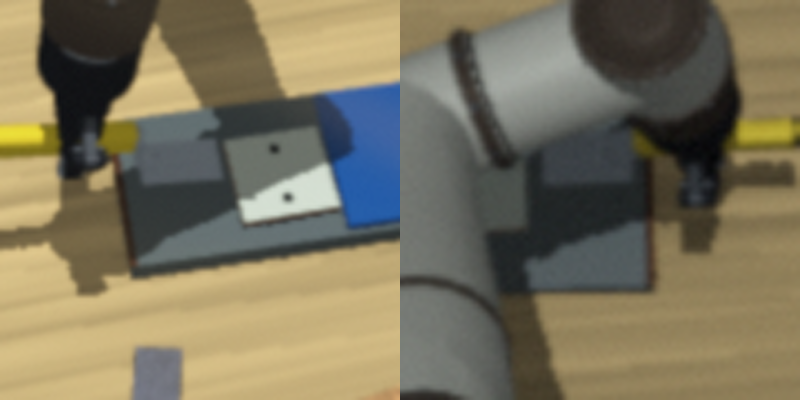

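```bash
python3 - <<'E'
from h import *
np.set_printoptions(precision=1,suppress=True)
print(tri([[266.6,198.3]],[[247.2,176.]]), "nominal 533,-52.9,59.4", proj("scene",[[533,-52.9,59.4]]),proj("top",[[533,-52.9,59.4]]))
# block near-edge mid in scene crop, corners
print(onplane("scene",np.array([[224,140],[242,222],[342,207],[318,127]])/3.3333+[200,150],30))
print(onplane("top",(np.array([[527-400,228],[527-400,150]])/4.444+[215,140]),30))
E
```

```text
[[533.8 -47.9  72.2   7. ]] nominal 533,-52.9,59.4 [[263.5 200.9]] [[247.7 176.8]]
[[487.8 -29.7  30. ]
 [572.4 -35.   30. ]
 [577.4  52.9  30. ]
 [493.   55.9  30. ]]
[[489.9 -34.7  30. ]
 [552.  -39.1  30. ]]
```

The scene crop shows the blade tip at (222,160), about 15 mm short of the block's near edge at (233,180). The blade appears to be bent up by about 6 mm. I descend and feel for the board.

>>> servo_tool --steps '[[[-0.04, 0, -0.2, 0, 0, 0, 0], [0, 0, -0.2, 0, 0, 0, 0], [0, 0, -0.2, 0, 0, 0, 0], [0, 0, 0, 0, 0, 0, 0]]]'

```text
time: 7.0
tcp_pos: [521.9, -174.6, 68.4]
ee_rot: [-0.04, -0.701, 0.083, 0.707]
contact_force: [0.5, -0.6, -1.8]
width: 18.9
```

```bash
cat > t.py <<'E'
from h import *
np.set_printoptions(precision=3,suppress=True)
s,m=st(); print(s["time"],s["tcp_pos"],s["contact_force"],s["ft_torque"])
E
python3 t.py
```

```text
7.0 [ 521.924 -174.631   68.446] [ 0.451 -0.559 -1.757] [ 0.397  0.001 -0.055]
```

>>> servo_tool --steps '[[[0, 0, -0.04, 0, 0, 0, 0], [0, 0, 0, 0, 0, 0, 0]]]'

```text
time: 7.25
tcp_pos: [523.2, -174.4, 67.7]
ee_rot: [-0.04, -0.702, 0.083, 0.706]
contact_force: [0.1, -0.4, -2.0]
width: 18.5
```

```bash
python3 t.py
```

```text
7.25 [ 523.193 -174.435   67.72 ] [ 0.12  -0.435 -1.995] [ 0.431 -0.008  0.027]
```

>>> servo_tool --steps '[[[0, 0, -0.02, 0, 0, 0, 0], [0, 0, 0, 0, 0, 0, 0]]]'

```text
time: 7.5
tcp_pos: [523.0, -174.4, 66.5]
ee_rot: [-0.04, -0.702, 0.083, 0.706]
contact_force: [-0.4, -0.4, -1.5]
width: 18.9
```

```bash
python3 t.py
```

```text
7.5 [ 523.044 -174.431   66.507] [-0.37  -0.368 -1.46 ] [ 0.379 -0.032  0.005]
```

>>> servo_tool --steps '[[[0, 0, -0.025, 0, 0, 0, 0], [0, 0, 0, 0, 0, 0, 0]]]'

```text
time: 7.75
tcp_pos: [522.9, -174.5, 64.8]
ee_rot: [-0.04, -0.702, 0.083, 0.706]
contact_force: [0.8, -0.4, -1.6]
width: 18.6
```

```bash
python3 t.py
```

```text
7.75 [ 522.932 -174.462   64.787] [ 0.811 -0.444 -1.63 ] [0.387 0.041 0.042]
```

>>> servo_tool --steps '[[[0, 0, -0.022, 0, 0, 0, 0], [0, 0, 0, 0, 0, 0, 0]]]'

```text
time: 8.0
tcp_pos: [522.9, -174.5, 63.4]
ee_rot: [-0.04, -0.702, 0.083, 0.706]
contact_force: [0.6, -0.8, -1.8]
width: 18.7
```

```bash
python3 t.py
```

```text
8.0 [ 522.884 -174.474   63.43 ] [ 0.56  -0.847 -1.804] [ 0.368 -0.05   0.007]
```

>>> servo_tool --steps '[[[0, 0, -0.02, 0, 0, 0, 0], [0, 0, 0, 0, 0, 0, 0]]]'

```text
time: 8.25
tcp_pos: [522.9, -174.5, 62.2]
ee_rot: [-0.04, -0.702, 0.083, 0.706]
contact_force: [0.5, -0.2, -1.1]
width: 18.6
```

```bash
python3 t.py
```

```text
8.25 [ 522.923 -174.483   62.235] [ 0.465 -0.243 -1.094] [ 0.398  0.029 -0.04 ]
```

>>> servo_tool --steps '[[[0, 0, -0.02, 0, 0, 0, 0], [0, 0, 0, 0, 0, 0, 0]]]'

```text
time: 8.5
tcp_pos: [522.9, -174.5, 61.0]
ee_rot: [-0.04, -0.702, 0.083, 0.706]
contact_force: [-0.6, 0.3, -1.9]
width: 18.3
```

```bash
python3 t.py
```

```text
8.5 [ 522.92  -174.484   61.048] [-0.618  0.31  -1.92 ] [0.379 0.021 0.065]
```

>>> servo_tool --steps '[[[0, 0, -0.02, 0, 0, 0, 0], [0, 0, 0, 0, 0, 0, 0]]]'

```text
time: 8.75
tcp_pos: [522.9, -174.5, 59.9]
ee_rot: [-0.04, -0.702, 0.083, 0.706]
contact_force: [0.1, 0.7, -2.1]
width: 18.4
```

```bash
python3 t.py
```

```text
8.75 [ 522.937 -174.477   59.86 ] [ 0.077  0.735 -2.103] [ 0.37  -0.024  0.025]
```

>>> servo_tool --steps '[[[0, 0, -0.02, 0, 0, 0, 0], [0, 0, 0, 0, 0, 0, 0]]]'

```text
time: 9.0
tcp_pos: [522.9, -174.5, 58.6]
ee_rot: [-0.04, -0.702, 0.083, 0.706]
contact_force: [-0.1, -0.5, -1.0]
width: 18.7
```

```bash
python3 t.py
```

```text
9.0 [ 522.889 -174.486   58.638] [-0.07  -0.53  -1.038] [ 0.41  -0.017 -0.025]
```

>>> servo_tool --steps '[[[0, 0, -0.018, 0, 0, 0, 0], [0, 0, 0, 0, 0, 0, 0]]]'

```text
time: 9.25
tcp_pos: [522.9, -174.5, 57.6]
ee_rot: [-0.04, -0.702, 0.083, 0.706]
contact_force: [0.4, -0.6, -1.5]
width: 18.6
```

```bash
python3 t.py
```

```text
9.25 [ 522.929 -174.489   57.59 ] [ 0.423 -0.607 -1.475] [ 0.404 -0.024  0.009]
```

>>> servo_tool --steps '[[[0, 0, -0.018, 0, 0, 0, 0], [0, 0, 0, 0, 0, 0, 0]]]'

```text
time: 9.5
tcp_pos: [522.9, -174.5, 56.5]
ee_rot: [-0.04, -0.702, 0.083, 0.706]
contact_force: [-0.1, -0.3, -2.1]
width: 18.6
```

```bash
python3 t.py
```

```text
9.5 [ 522.917 -174.479   56.497] [-0.125 -0.294 -2.06 ] [ 0.453  0.022 -0.019]
```

>>> servo_tool --steps '[[[0, 0, -0.012, 0, 0, 0, 0], [0, 0, 0, 0, 0, 0, 0]]]'

```text
time: 9.75
tcp_pos: [522.9, -174.5, 55.8]
ee_rot: [-0.04, -0.702, 0.083, 0.706]
contact_force: [-0.3, 0.3, -1.3]
width: 18.8
```

```bash
python3 t.py
```

```text
9.75 [ 522.946 -174.493   55.818] [-0.298  0.307 -1.338] [ 0.383 -0.027 -0.008]
```

>>> servo_tool --steps '[[[0, 0, -0.017, 0, 0, 0, 0], [0, 0, 0, 0, 0, 0, 0]]]'

```text
time: 10.0
tcp_pos: [522.9, -174.5, 54.8]
ee_rot: [-0.04, -0.702, 0.083, 0.706]
contact_force: [-0.3, 0.5, -1.1]
width: 18.7
```

```bash
python3 t.py
```

```text
10.0 [ 522.916 -174.481   54.759] [-0.329  0.451 -1.1  ] [ 0.372 -0.024  0.014]
```

>>> servo_tool --steps '[[[0, 0, -0.017, 0, 0, 0, 0], [0, 0, 0, 0, 0, 0, 0]]]'

```text
time: 10.25
tcp_pos: [522.9, -174.5, 53.7]
ee_rot: [-0.04, -0.702, 0.083, 0.706]
contact_force: [0.4, 0.3, -0.4]
width: 18.9
```

```bash
python3 t.py
```

```text
10.25 [ 522.949 -174.488   53.742] [ 0.361  0.267 -0.372] [0.343 0.016 0.001]
```

>>> servo_tool --steps '[[[0, 0, -0.01, 0, 0, 0, 0], [0, 0, 0, 0, 0, 0, 0]]]'

```text
time: 10.5
tcp_pos: [523.0, -174.5, 53.2]
ee_rot: [-0.04, -0.702, 0.083, 0.706]
contact_force: [0.4, -0.5, -0.2]
width: 18.4
```

```bash
python3 t.py; python3 - <<'E'
from h import *
f=imaging.grab_frame("scene")[:,:,::-1]
python=cv2.imwrite("pics/c6.png",cv2.resize(f[165:235,205:325],(800,466),interpolation=2))
s,m=st();print(s["contact_force"],s["ft_torque"])
E
```

```text
10.5 [ 522.977 -174.486   53.199] [ 0.381 -0.537 -0.244] [ 0.379 -0.019 -0.008]
[ 0.07716849  0.32288694 -1.45052509] [0.41663739 0.01542214 0.02114256]
```

View pics/c6.png

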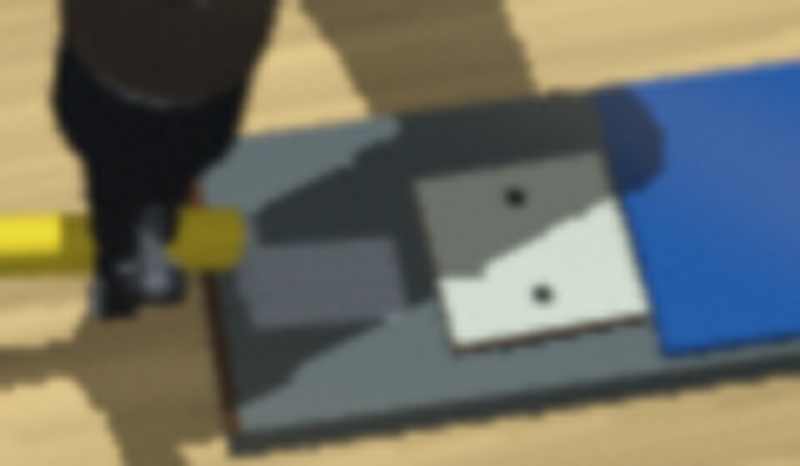

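The crop shows the tip edge from (388,237) to (408,308), still ~16 mm short of the block's near edge (437,265). There is no contact yet, so I continue feeling downwards.

>>> servo_tool --steps '[[[0, 0, -0.016, 0, 0, 0, 0], [0, 0, 0, 0, 0, 0, 0]]]'

```text
time: 10.8
tcp_pos: [522.9, -174.5, 52.2]
ee_rot: [-0.04, -0.702, 0.083, 0.706]
contact_force: [0.1, -0.2, -1.6]
width: 18.4
```

```bash
python3 t.py; python3 - <<'E'
from h import *
for z in(14,20,26,32): print(z,onplane("scene",np.array([[388,237],[408,308],[398,272],[415,180],[455,350]])/6.6667+[205,165],z)[:,:2].round(1).tolist())
E
```

```text
10.8 [ 522.928 -174.488   52.192] [ 0.06  -0.217 -1.577] [ 0.354 -0.004  0.044]
14 [[504.6, -45.6], [542.1, -45.7], [523.2, -45.6], [477.8, -26.5], [567.1, -30.9]]
20 [[508.2, -46.6], [545.5, -46.8], [526.7, -46.6], [481.6, -27.7], [570.3, -32.0]]
26 [[511.8, -47.6], [548.8, -47.8], [530.2, -47.7], [485.3, -28.8], [573.6, -33.2]]
32 [[515.4, -48.7], [552.2, -48.8], [533.7, -48.7], [489.1, -29.9], [576.8, -34.3]]
```

>>> servo_tool --steps '[[[0, 0, -0.016, 0, 0, 0, 0], [0, 0, 0, 0, 0, 0, 0]]]'

```text
time: 11.05
tcp_pos: [522.9, -174.5, 51.2]
ee_rot: [-0.04, -0.702, 0.083, 0.706]
contact_force: [0.5, -0.2, -1.9]
width: 18.7
```

```bash
python3 t.py
```

```text
11.05 [ 522.939 -174.458   51.23 ] [ 0.511 -0.201 -1.878] [0.359 0.018 0.04 ]
```

>>> servo_tool --steps '[[[0, 0, -0.016, 0, 0, 0, 0], [0, 0, 0, 0, 0, 0, 0]]]'

```text
time: 11.3
tcp_pos: [523.1, -174.5, 50.4]
ee_rot: [-0.04, -0.702, 0.083, 0.706]
contact_force: [-0.5, -0.5, -0.3]
width: 18.5
```

```bash
python3 t.py
```

```text
11.3 [ 523.098 -174.495   50.427] [-0.513 -0.498 -0.338] [ 0.45   0.05  -0.056]
```

>>> servo_tool --steps '[[[0, 0, -0.007, 0, 0, 0, 0], [0, 0, 0, 0, 0, 0, 0]]]'

```text
time: 11.55
tcp_pos: [523.1, -174.6, 50.1]
ee_rot: [-0.04, -0.702, 0.083, 0.706]
contact_force: [0.1, -0.9, 1.0]
width: 18.4
```

```bash
python3 t.py
```

```text
11.55 [ 523.13  -174.582   50.15 ] [ 0.11  -0.876  0.953] [ 0.203  0.016 -0.002]
```

Contact is felt (about 2.5 N up) at TCP z ≈ 50.4, so the blade is bent up nearly fully. I pitch nose-down another 4° about the tip, so that the tip and not the heel leads, and re-feel.

>>> servo_tool --steps '[[[0, 0, 0.17, 0, 0, 0, 0], [0, 0.046, 0, -0.67, 0.04, 0, 0], [0, 0, 0, 0, 0, 0, 0], [0, 0, 0, 0, 0, 0, 0]]]'

```text
time: 12.05
tcp_pos: [523.1, -171.6, 60.4]
ee_rot: [-0.064, -0.699, 0.108, 0.704]
contact_force: [-0.2, -0.5, -0.7]
width: 18.7
```

```bash
python3 t.py
```

```text
12.05 [ 523.1   -171.606   60.404] [-0.223 -0.537 -0.706] [ 0.583 -0.023 -0.037]
```

>>> servo_tool --steps '[[[0, 0, -0.01, 0, 0, 0, 0], [0, 0, 0, 0, 0, 0, 0]]]'

```text
time: 12.3
tcp_pos: [523.1, -171.9, 59.6]
ee_rot: [-0.064, -0.699, 0.108, 0.704]
contact_force: [-0.1, 0.4, -1.6]
width: 18.5
```

```bash
python3 t.py
```

```text
12.3 [ 523.091 -171.923   59.584] [-0.079  0.434 -1.641] [ 0.511 -0.028 -0.021]
```

>>> servo_tool --steps '[[[0, 0, -0.01, 0, 0, 0, 0], [0, 0, 0, 0, 0, 0, 0]]]'

```text
time: 12.55
tcp_pos: [523.2, -171.9, 59.1]
ee_rot: [-0.064, -0.699, 0.108, 0.704]
contact_force: [0.1, -1.5, -0.2]
width: 18.6
```

```bash
python3 t.py
```

```text
12.55 [ 523.17  -171.887   59.146] [ 0.135 -1.538 -0.157] [ 0.343 -0.087 -0.053]
```

Contact at z ≈ 59.3 agrees with tip contact (predicted 58.8; a heel contact would have come lower). I raise 0.5 mm and slide forward under the edge.

>>> servo_tool --steps '[[[0, 0, 0.009, 0, 0, 0, 0], [0.005, 0.083, 0, 0, 0, 0, 0], [0.005, 0.083, 0, 0, 0, 0, 0], [0.005, 0.083, 0, 0, 0, 0, 0], [0, 0, 0, 0, 0, 0, 0]]]'

```text
time: 13.18
tcp_pos: [524.0, -156.2, 59.5]
ee_rot: [-0.065, -0.699, 0.108, 0.704]
contact_force: [0.4, -0.0, -2.3]
width: 18.5
```

```bash
python3 t.py
```

```text
13.175 [ 524.031 -156.247   59.458] [ 0.352 -0.039 -2.284] [ 0.518 -0.065  0.032]
```

>>> servo_tool --steps '[[[0.003, 0.05, 0, 0, 0, 0, 0], [0.003, 0.05, 0, 0, 0, 0, 0], [0, 0, 0, 0, 0, 0, 0]]]'

```text
time: 13.55
tcp_pos: [524.3, -150.6, 59.4]
ee_rot: [-0.064, -0.699, 0.108, 0.704]
contact_force: [-0.0, 0.2, 0.2]
width: 18.7
```

```bash
python3 t.py
```

```text
13.55 [ 524.288 -150.572   59.449] [-0.043  0.231  0.152] [ 0.629 -0.006  0.012]
```

>>> servo_tool --steps '[[[0.003, 0.05, 0, 0, 0, 0, 0], [0.003, 0.05, 0, 0, 0, 0, 0], [0, 0, 0, 0, 0, 0, 0]]]'

```text
time: 13.92
tcp_pos: [524.6, -144.6, 59.5]
ee_rot: [-0.064, -0.699, 0.108, 0.704]
contact_force: [-0.7, -0.8, -0.5]
width: 18.6
```

```bash
python3 t.py; python3 - <<'E'
from h import *
f=imaging.grab_frame("scene")[:,:,::-1]
cv2.imwrite("pics/c7.png",cv2.resize(f[165:235,205:325],(800,466),interpolation=2))
s,m=st();print(s["contact_force"],s["ft_torque"])
E
```

```text
13.925 [ 524.622 -144.594   59.483] [-0.693 -0.822 -0.529] [0.486 0.027 0.001]
[-0.76922863  0.646072   -1.14296346] [ 0.52928457  0.09854106 -0.02735999]
```

View pics/c7.png

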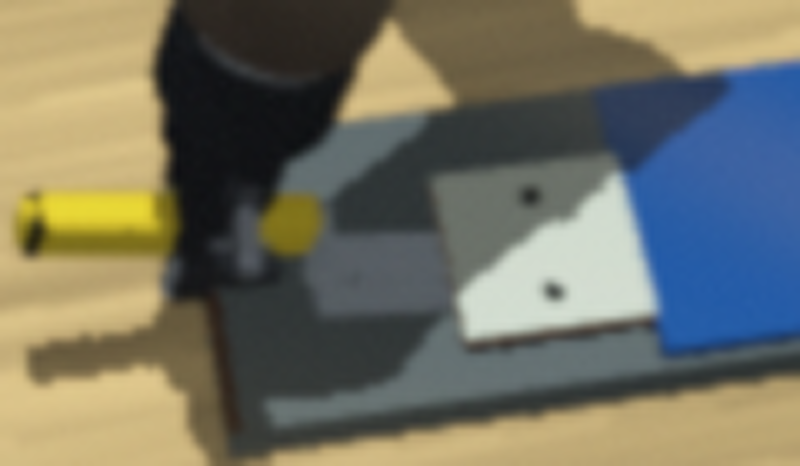

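The crop shows the block moved about 14 crop px towards the pad, its edge now nearly at the pad, with the blade at its near edge (450,270). I keep wedging in small steps.

>>> servo_tool --steps '[[[0.002, 0.035, 0, 0, 0, 0, 0], [0, 0, 0, 0, 0, 0, 0]]]'

```text
time: 14.22
tcp_pos: [524.8, -142.5, 59.5]
ee_rot: [-0.064, -0.699, 0.108, 0.704]
contact_force: [-0.6, -1.4, -1.4]
width: 18.9
```

```bash
python3 t.py
```

```text
14.225 [ 524.796 -142.544   59.455] [-0.619 -1.373 -1.366] [ 0.471 -0.065 -0.003]
```

>>> servo_tool --steps '[[[0.002, 0.025, 0, 0, 0, 0, 0], [0, 0, 0, 0, 0, 0, 0]]]'

```text
time: 14.48
tcp_pos: [524.9, -141.1, 59.5]
ee_rot: [-0.064, -0.699, 0.108, 0.704]
contact_force: [0.4, -0.8, -1.3]
width: 18.8
```

```bash
python3 t.py
```

```text
14.475 [ 524.92  -141.059   59.467] [ 0.443 -0.839 -1.338] [0.466 0.053 0.002]
```

>>> servo_tool --steps '[[[0.002, 0.025, 0, 0, 0, 0, 0], [0, 0, 0, 0, 0, 0, 0]]]'

```text
time: 14.72
tcp_pos: [525.0, -139.6, 59.5]
ee_rot: [-0.064, -0.699, 0.108, 0.704]
contact_force: [0.1, 0.2, -1.4]
width: 18.7
```

```bash
python3 t.py
```

```text
14.725 [ 525.039 -139.562   59.481] [ 0.142  0.178 -1.395] [ 0.458 -0.009 -0.035]
```

>>> servo_tool --steps '[[[0.002, 0.025, 0, 0, 0, 0, 0], [0, 0, 0, 0, 0, 0, 0]]]'

```text
time: 14.98
tcp_pos: [525.2, -138.1, 59.5]
ee_rot: [-0.064, -0.699, 0.108, 0.704]
contact_force: [-1.0, -0.0, -1.6]
width: 18.4
```

```bash
python3 t.py
```

```text
14.975 [ 525.152 -138.063   59.473] [-1.026 -0.033 -1.581] [ 0.41  -0.051 -0.002]
```

>>> servo_tool --steps '[[[0.002, 0.03, 0, 0, 0, 0, 0], [0, 0, 0, 0, 0, 0, 0]]]'

```text
time: 15.22
tcp_pos: [525.3, -136.2, 59.5]
ee_rot: [-0.064, -0.699, 0.108, 0.704]
contact_force: [-0.2, 0.1, -0.8]
width: 18.7
```

```bash
python3 t.py
```

```text
15.225 [ 525.264 -136.234   59.461] [-0.232  0.068 -0.794] [ 0.433 -0.054 -0.023]
```

>>> servo_tool --steps '[[[0.002, 0.025, 0, 0, 0, 0, 0], [0, 0, 0, 0, 0, 0, 0]]]'

```text
time: 15.48
tcp_pos: [525.4, -134.8, 59.5]
ee_rot: [-0.064, -0.699, 0.108, 0.704]
contact_force: [1.6, -0.1, -1.1]
width: 18.7
```

```bash
python3 t.py
```

```text
15.475 [ 525.372 -134.764   59.459] [ 1.563 -0.148 -1.054] [ 0.49  -0.006  0.021]
```

The tip is about 12–15 mm under the block with little force. I start the lift along an arc and check with a picture.

>>> servo_tool --steps '[[[0, 0.003, 0.05, 0, 0, 0, 0], [0, 0.005, 0.1, 0, 0, 0, 0], [0.002, 0.025, 0.15, 0, 0, 0, 0], [0.003, 0.041, 0.145, 0, 0, 0, 0], [0, 0, 0, 0, 0, 0, 0]]]'

```text
time: 16.1
tcp_pos: [526.5, -130.1, 87.3]
ee_rot: [-0.064, -0.7, 0.108, 0.703]
contact_force: [-0.3, 0.2, -2.1]
width: 18.6
```

```bash
python3 t.py; python3 - <<'E'
from h import *
f=imaging.grab_frame("scene")[:,:,::-1]
cv2.imwrite("pics/c8.png",cv2.resize(f[155:235,205:325],(720,480),interpolation=2))
s,m=st();print(s["contact_force"],s["ft_torque"])
E
```

```text
16.1 [ 526.467 -130.063   87.297] [-0.333  0.174 -2.081] [ 0.402 -0.106  0.013]
[ 0.38770956 -0.27354086 -2.02955396] [ 0.40420381 -0.01871529 -0.04001809]
```

View pics/c8.png

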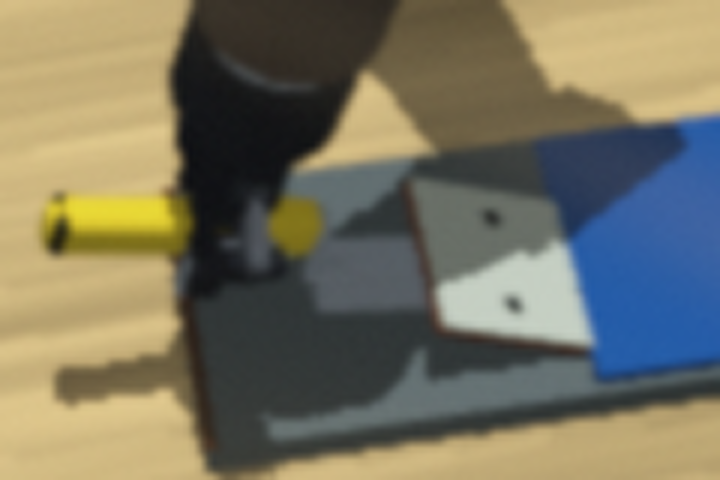

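The block is tilted about 22°, its near edge raised at (420,255) and its far edge at the pad (575,290). I continue the arc.

>>> servo_tool --steps '[[[0.003, 0.056, 0.137, 0, 0, 0, 0], [0.004, 0.07, 0.127, 0, 0, 0, 0], [0.005, 0.083, 0.115, 0, 0, 0, 0], [0.006, 0.095, 0.1, 0, 0, 0, 0], [0.007, 0.105, 0.085, 0, 0, 0, 0], [0.007, 0.113, 0.068, 0, 0, 0, 0], [0, 0, 0, 0, 0, 0, 0]]]'

```text
time: 17.02
tcp_pos: [528.0, -98.5, 124.5]
ee_rot: [-0.065, -0.699, 0.108, 0.704]
contact_force: [-0.4, 0.4, -2.2]
width: 19.0
```

```bash
python3 t.py
```

```text
17.025 [527.981 -98.495 124.502] [-0.43   0.367 -2.242] [ 0.471 -0.079  0.025]
```

>>> servo_tool --steps '[[[0.004, 0.06, 0.024, 0, 0, 0, 0], [0.004, 0.06, 0.024, 0, 0, 0, 0], [0.004, 0.062, 0.015, 0, 0, 0, 0], [0.004, 0.062, 0.015, 0, 0, 0, 0], [0, 0, 0, 0, 0, 0, 0]]]'

```text
time: 17.65
tcp_pos: [528.7, -84.2, 128.9]
ee_rot: [-0.064, -0.699, 0.108, 0.704]
contact_force: [0.3, -0.5, -1.9]
width: 18.8
```

```bash
python3 t.py
```

```text
17.65 [528.691 -84.166 128.876] [ 0.342 -0.537 -1.852] [ 0.555 -0.08  -0.   ]
```

>>> servo_tool --steps '[[[0.003, 0.045, 0.005, 0, 0, 0, 0], [0.003, 0.045, 0, 0, 0, 0, 0], [0.003, 0.045, 0, 0, 0, 0, 0], [0.003, 0.045, 0, 0, 0, 0, 0], [0, 0, 0, 0, 0, 0, 0]]]'

```text
time: 18.27
tcp_pos: [529.3, -73.5, 129.1]
ee_rot: [-0.064, -0.699, 0.108, 0.704]
contact_force: [0.2, -1.3, -0.8]
width: 18.7
```

```bash
python3 t.py
```

```text
18.275 [529.301 -73.463 129.073] [ 0.238 -1.295 -0.834] [ 0.536 -0.003 -0.053]
```

>>> servo_tool --steps '[[[0.003, 0.04, 0, 0, 0, 0, 0], [0.003, 0.04, 0, 0, 0, 0, 0], [0.003, 0.04, 0, 0, 0, 0, 0], [0.003, 0.04, 0, 0, 0, 0, 0], [0, 0, 0, 0, 0, 0, 0]]]'

```text
time: 18.9
tcp_pos: [530.0, -63.9, 129.1]
ee_rot: [-0.064, -0.699, 0.108, 0.704]
contact_force: [-0.2, 1.0, -0.8]
width: 18.5
```

```bash
python3 t.py; python3 - <<'E'
from h import *
f=imaging.grab_frame("scene")[:,:,::-1]; g=imaging.grab_frame("top")[:,:,::-1]
a=cv2.resize(f[140:240,205:375],(800,470),interpolation=2)
cv2.imwrite("pics/c9.png",a); cv2.imwrite("pics/t9.png",g)
E
```

```text
18.9 [530.026 -63.885 129.079] [-0.185  1.012 -0.792] [ 0.571 -0.02   0.021]
```

View pics/c9.png

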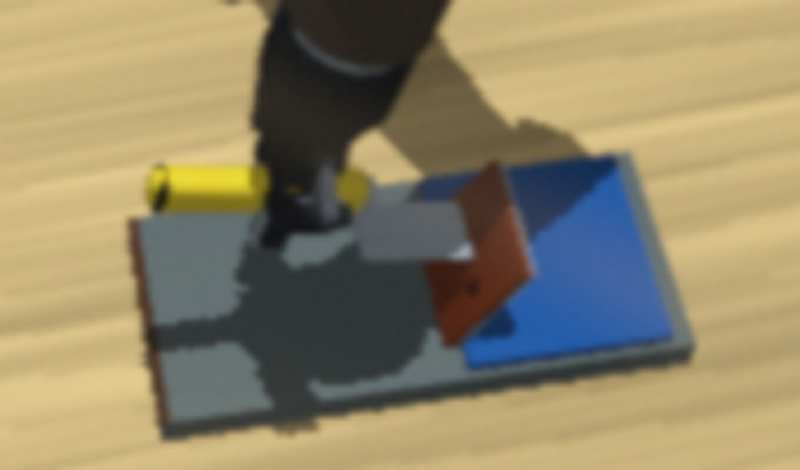

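The crop shows the block upright, slightly past vertical, its red-brown front at (480,260) with the blade tip on it at (470,250). I push on gently until it tips over.

>>> servo_tool --steps '[[[0.002, 0.03, 0, 0, 0, 0, 0], [0.002, 0.03, 0, 0, 0, 0, 0], [0.002, 0.03, 0, 0, 0, 0, 0], [0.002, 0.03, 0, 0, 0, 0, 0], [0.002, 0.03, 0, 0, 0, 0, 0], [0.002, 0.03, 0, 0, 0, 0, 0], [0, 0, 0, 0, 0, 0, 0], [0, 0, 0, 0, 0, 0, 0]]]'

```text
time: 20.0
tcp_pos: [530.7, -53.3, 129.1]
ee_rot: [-0.064, -0.699, 0.108, 0.704]
contact_force: [0.1, 0.1, -1.7]
width: 19.1
```

```bash
cat > b.py <<'E'
from h import *
f=imaging.grab_frame("scene")[:,:,::-1]; cv2.imwrite("pics/bs.png",f)
k=4; hs=cv2.cvtColor(cv2.resize(f,None,fx=k,fy=k,interpolation=2),cv2.COLOR_BGR2HSV)
m=cv2.inRange(hs,(0,90,60),(14,255,255)); z=np.zeros_like(m); z[150*k:232*k,280*k:365*k]=m[150*k:232*k,280*k:365*k]
c=max(cv2.findContours(z,0,2)[0],key=cv2.contourArea,default=None)
if c is not None:
    ap=np.array(cv2.approxPolyN(cv2.convexHull(c),4)[0])/k; print(cv2.contourArea(c)/16,ap.tolist()); print(onplane("scene",ap,34).round(1)[:,:2].tolist())
E
python3 t.py; python3 b.py
```

```text
20.0 [530.674 -53.283 129.085] [ 0.067  0.06  -1.664] [ 0.58  -0.006  0.015]
525.625 [[326.0, 208.25], [298.0, 213.0], [294.25, 195.75], [317.75, 180.25]]
[[582.5, 121.8], [579.4, 38.1], [520.7, 43.9], [483.1, 128.9]]
```

>>> servo_tool --steps '[[[0, -0.2, 0.1, 0, 0, 0, 0], [0, -0.4, 0.15, 0.78, -0.05, 0, 0], [0, -0.5, 0.15, 0.78, -0.05, 0, 0], [0, -0.5, 0.1, 0.77, -0.04, 0, 0], [0, 0, 0, 0, 0, 0, 0], [0, 0, 0, 0, 0, 0, 0]]]'

```text
time: 20.8
tcp_pos: [530.1, -149.8, 159.0]
ee_rot: [0.022, -0.707, 0.023, 0.707]
contact_force: [-0.5, 0.1, -1.5]
width: 18.8
```

>>> servo_tool --steps '[[[-0.03, -0.25, 0, 0, 0, -0.96, 0], [-0.03, -0.25, 0, 0, 0, -0.96, 0], [-0.03, -0.25, 0, 0, 0, -0.96, 0], [-0.03, -0.25, 0, 0, 0, -0.96, 0], [-0.03, -0.25, 0, 0, 0, -0.96, 0], [-0.03, -0.25, 0, 0, 0, -0.96, 0], [-0.03, -0.25, 0, 0, 0, -0.96, 0], [-0.03, -0.25, 0, 0, 0, -0.96, 0]]]'

```text
time: 21.8
tcp_pos: [516.1, -268.3, 158.6]
ee_rot: [0.297, -0.641, 0.297, 0.642]
contact_force: [0.1, -0.3, -1.0]
width: 18.6
```

>>> servo_tool --steps '[[[-0.02, -0.2, 0, 0, 0, -0.96, 0], [-0.02, -0.2, 0, 0, 0, -0.96, 0], [-0.02, -0.2, 0, 0, 0, -0.96, 0], [-0.02, -0.2, 0, 0, 0, -0.96, 0], [-0.02, -0.2, 0, 0, 0, -0.96, 0], [-0.02, -0.2, 0, 0, 0, -0.96, 0], [-0.02, -0.2, 0, 0, 0, -0.96, 0], [0, 0, 0, 0, 0, -0.95, 0]]]'

```text
time: 22.8
tcp_pos: [507.8, -352.5, 158.4]
ee_rot: [0.524, -0.474, 0.525, 0.475]
contact_force: [-0.5, 0.1, -0.8]
width: 18.8
```

```bash
python3 - <<'E'
from h import *
np.set_printoptions(precision=3,suppress=True)
s,m=st(); print(s["tcp_pos"],s["joint_pos"]); print(m)
q=np.array([.524,-.475,.524,.4745]); q/=np.linalg.norm(q); t=R.from_quat([*q[1:],q[0]]).as_matrix()
print("turn needed deg",np.degrees(R.from_matrix(t@m.T).as_rotvec()),"units",np.degrees(R.from_matrix(t@m.T).as_rotvec())/6)
print("shift units",(np.array([506.9,-383.4,s["tcp_pos"][2]])-s["tcp_pos"])/60)
E
python3 b.py
```

```text
[ 507.826 -352.465  158.375] [-0.345  0.432 -0.111  0.001 -1.03  -1.327]
[[-0.002 -0.995  0.101]
 [ 0.     0.101  0.995]
 [-1.     0.002 -0.   ]]
turn needed deg [-0.039 -0.138  0.135] units [-0.007 -0.023  0.022]
shift units [-0.015 -0.516  0.   ]
665.03125 [[326.0, 208.25], [298.25, 213.0], [291.75, 187.75], [319.0, 185.0]]
[[582.5, 121.8], [579.6, 38.8], [491.9, 44.5], [500.5, 127.2]]
```

>>> servo_tool --steps '[[[-0.015, -0.516, 0, 0, 0, 0.02, 0], [0, 0, -0.4, 0, 0, 0, 0], [0, 0, -0.5, 0, 0, 0, 0], [0, 0, -0.5, 0, 0, 0, 0], [0, 0, -0.25, 0, 0, 0, 0], [0, 0, 0, 0, 0, 0, 0], [0, 0, 0, 0, 0, 0, 0]]]'

```text
time: 23.72
tcp_pos: [508.0, -384.4, 61.4]
ee_rot: [0.524, -0.476, 0.523, 0.475]
contact_force: [1.0, -0.9, -1.7]
width: 18.4
```

```bash
python3 t.py
```

```text
23.725 [ 508.017 -384.409   61.351] [ 1.046 -0.899 -1.726] [0.01 0.   0.07]
```

>>> servo_tool --steps '[[[-0.018, 0.017, 0, 0, 0, 0, 0], [0, 0, -0.1, 0, 0, 0, 0], [0, 0, -0.1, 0, 0, 0, 0], [0, 0, -0.08, 0, 0, 0, 0], [0, 0, 0, 0, 0, 0, 0]]]'

```text
time: 24.35
tcp_pos: [505.4, -383.1, 42.4]
ee_rot: [0.523, -0.475, 0.524, 0.476]
contact_force: [-0.3, 0.2, -1.3]
width: 18.5
```

```bash
python3 t.py
```

```text
24.35 [ 505.421 -383.092   42.449] [-0.279  0.186 -1.269] [ 0.012  0.021 -0.044]
```

>>> servo_tool --steps '[[[0.02, 0, -0.012, 0, 0, 0, 0], [0, 0, 0, 0, 0, 0, 0]]]'

```text
time: 24.6
tcp_pos: [507.3, -383.3, 42.7]
ee_rot: [0.524, -0.475, 0.524, 0.475]
contact_force: [0.0, 0.1, -1.7]
width: 18.8
```

```bash
python3 t.py
```

```text
24.6 [ 507.332 -383.294   42.651] [ 0.009  0.118 -1.687] [ 0.06   0.033 -0.018]
```

>>> servo_tool --steps '[[[0, 0, -0.015, 0, 0, 0, 0], [0, 0, 0, 0, 0, 0, 0]]]'

```text
time: 24.85
tcp_pos: [507.1, -383.2, 41.7]
ee_rot: [0.524, -0.475, 0.524, 0.475]
contact_force: [-0.0, -0.4, -0.9]
width: 18.7
```

```bash
python3 t.py
```

```text
24.85 [ 507.114 -383.213   41.68 ] [-0.048 -0.356 -0.909] [-0.008  0.075 -0.016]
```

>>> servo_tool --steps '[[[0, 0, -0.01, 0, 0, 0, 0], [0, 0, 0, 0, 0, 0, 0]]]'

```text
time: 25.1
tcp_pos: [507.1, -383.3, 41.5]
ee_rot: [0.524, -0.475, 0.524, 0.475]
contact_force: [-0.2, 0.9, 2.1]
width: 18.6
```

```bash
python3 t.py
```

```text
25.1 [ 507.13  -383.261   41.511] [-0.219  0.938  2.144] [ 0.222  0.256 -0.004]
```

Seated (about 3.5 N of support). I open, retreat straight up, and look.

>>> servo_tool --steps '[[[0, 0, 0, 0, 0, 0, 0.5], [0, 0, 0, 0, 0, 0, 1], [0, 0, 0, 0, 0, 0, 1], [0, 0, 0, 0, 0, 0, 1], [0, 0, 0, 0, 0, 0, 1], [0, 0, 0, 0, 0, 0, 1]]]'

```text
time: 25.85
tcp_pos: [507.1, -383.2, 41.1]
ee_rot: [0.524, -0.475, 0.524, 0.475]
contact_force: [0.5, 0.3, -0.6]
width: 85.6
```

>>> servo_tool --steps '[[[0, 0, 0.2, 0, 0, 0, 1], [0, 0, 0.5, 0, 0, 0, 1], [0, 0, 0.8, 0, 0, 0, 1], [-0.5, -0.5, 0.8, 0, 0, 0, 1], [-0.7, -0.7, 0.5, 0, 0, 0, 1], [-0.8, -0.7, 0, 0, 0, 0, 1], [-0.8, -0.7, 0, 0, 0, 0, 1], [0, 0, 0, 0, 0, 0, 1]]]'

```text
time: 26.85
tcp_pos: [340.8, -536.6, 207.1]
ee_rot: [0.525, -0.474, 0.525, 0.473]
contact_force: [0.4, 0.5, -0.8]
width: 84.8
```

```bash
python3 t.py; python3 b.py; python3 - <<'E'
from h import *
f=cv2.imread("pics/bs.png"); g=imaging.grab_frame("top")[:,:,::-1]
o=np.zeros((600,800,3),np.uint8)
o[:300,:400]=cv2.resize(f[180:270,85:205],(400,300),interpolation=2)
o[:300,400:]=cv2.resize(g[130:220,290:410],(400,300),interpolation=2)
o[300:,:400]=cv2.resize(f[155:245,225:345+20][:, :120],(400,300),interpolation=2)
o[300:,400:]=cv2.resize(g[140:230,160:280],(400,300),interpolation=2)
cv2.imwrite("pics/c12.png",o)
# did bystanders move? compare with start frames
for n,a,b in(("scene",cv2.imread("pics/scene0.png"),f),("top",cv2.imread("pics/top0.png"),g)):
    for nm,p in dict(brush=[(246,290),(272,118)],sander=[(314,278),(222,118)],tape=[(376,264),(172,123)],tin=[(397,173),(125,193)],trowel=[(149,228),(343,175)]).items():
        x,y=p[n=="top"]; w=16
        d=np.abs(a[y-w:y+w,x-w:x+w].astype(int)-b[y-w:y+w,x-w:x+w]).mean(); print(n,nm,round(d,1))
E
```

```text
26.85 [ 340.812 -536.638  207.098] [ 0.431  0.541 -0.818] [ 0.033 -0.008 -0.006]
666.21875 [[326.0, 208.25], [298.0, 213.0], [291.5, 187.75], [319.0, 185.0]]
[[582.5, 121.8], [579.4, 38.1], [491.7, 43.8], [500.5, 127.2]]
scene brush 1.0
scene sander 0.9
scene tape 0.9
scene tin 0.9
scene trowel 22.6
top brush 1.3
top sander 1.3
top tape 1.3
top tin 1.3
top trowel 14.7
```

View pics/c12.png

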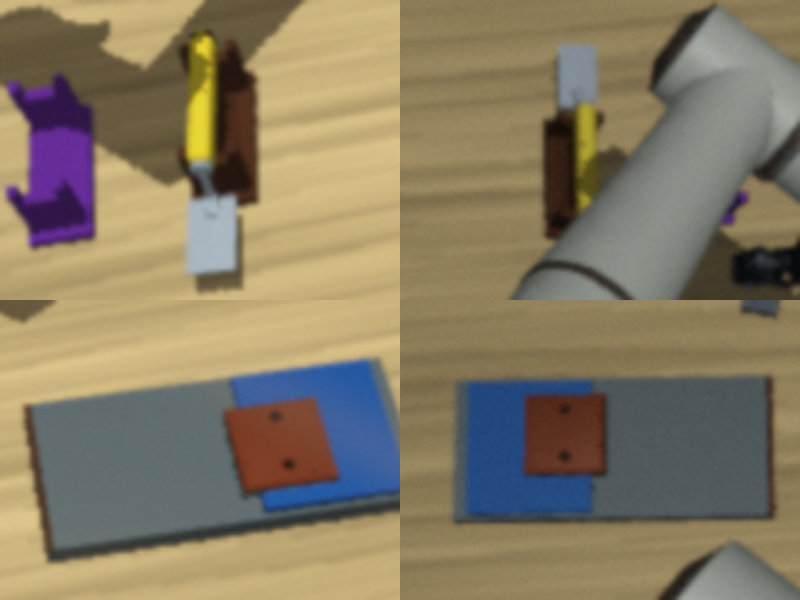

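```bash
python3 -c "
from bench import workorder; print(workorder.job_done())"
```

```text
the job is handed in; nothing more can be done
None
```

The job is handed in: the block lies flat on the blue pad with its bevelled face up, and the trowel is back in its wooden rest. I slid the bent blade's tip under the block by feel and tipped it over the pad's edge with the blade alone. It took about 27 s of robot time.

- **Forces:** the sampled readings came to about 2.5 N on the board and about 1.5 N on the block. They were taken after each short move and are noisy, so a brief peak between samples would not show.
- **Block:** it is square and flat in both views, but it overhangs the pad's edge by about 15 mm, more than the stated "some 8 mm". I left it so rather than risk nudging it. It dropped the last part freely after tipping past its balance point.
- **Trowel:** its blade tip is within about 1–2 pixels of where it was at the start, and the gripper is open and clear. My automatic before/after comparison of the trowel area did not match; changed shadows in one view and the arm in the other probably explain it, so I judged its position by eye.
- **Other things:** the tin, brush, sanding block and tape look unchanged in both views.

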